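Press the two-stage plunger of the board test jig

TASK

Two test jigs of the same make stand on the electronics bench; one has a circuit board lying in its nest under the bridge, the other is empty. Test the board: press that jig's plunger down past its soft first stop and all the way to its stiffer second stop, hold it fully down for a full second, then let it rise completely. Do not press the plunger of the empty jig.

Things in the scene. Friction and masses are not known exactly. Their poses are not given: they have to be found in the camera images.
- jig_cap (a point): Centre of the flat top of the plunger cap on the jig with the board: a round grey disc 40 mm across, 12 mm thick, on an upright rod. Its top is 194 mm above the table when up, 172 mm fully pressed; z is up. It moves straight down and springs back by itself; nothing stands above it. Jig, bolted down: grey base 150 x 150 x 20 mm with a dark green board 112 x 84 mm lying in the black nest on it.
- jig_stage1 (a joint): First stage of that plunger, in metres: 0 up, 0.012 at the first stop (steel sleeve, 26 mm across, and cap go down together). Soft spring, about 2 N to start and 4 N at the stop, which then holds until about 8 N. The sleeve stands in an aluminium bridge bar along the jig's y, 34 mm wide and 150 mm long, top 125 mm above the table, on two steel pillars.
- jig_stage2 (a joint): Second stage of that plunger, in metres: 0 until the first stop gives way, 0.010 at the second, hard stop (the cap's rod goes down into the sleeve). Stiffer spring, about 8 N to start and 14 N at the stop. Fully down is both stages at their stops, 22 mm in all.
- spare_stage1 (a joint): First stage of the empty jig's plunger, in metres: 0 up, 0.012 at its first stop. That jig has the same shape and size, but its nest is bare black with four small brass pins and no board. Leave it alone.

How it is judged:
On the way:
1. the plunger of the jig with the board is pressed to its second stop and held there for a second (value of joint jig_stage1 above 0.0105 m and value of joint jig_stage2 above 0.0075 m), for 0.8 s.
At the end, for the whole second after the job is handed in: After having been held at the second stop (first stage beyond 10.5 mm and second beyond 7.5 mm, for 0.8 s), the plunger of the jig with the board is fully up again: both stages within 2 mm of their upper ends (value of joint each of jig_stage1, jig_stage2 below 0.002 m); the robot touches nothing.
It fails at once if the empty jig's plunger is pressed (more than 5 mm) (value of joint spare_stage1 above 0.005 m).
It also fails if it takes over 29 s, if anything falls off the work surface, if the arm or the gripper's body presses on something with over 40 N, if the wrist force passes 120 N, or if a joint passes its speed limit or range.

ROBOT

A 6-joint arm with a two-finger parallel gripper is mounted at the origin on the work surface. World frame = base frame: x ahead of the robot, y to its left, z up, the work surface at z = 0. Lengths are in m, angles in rad, forces in N, time in s.
With the tool pointing down it reaches from about 0.3 to 0.775 m from the base axis. Payload 14.6 kg.
Tool frame: the origin (TCP) lies on the centre line of the jaws, within the pads' length; the fingertips stand 14 mm ahead of it and the grasp point (between the pads) lies 5 mm behind it; x points along the fingers, y is the direction in which the jaws open and shut, and the axes are right-handed (so a half turn about x gives the same grasp; the last joint's range is limited). The gripper opens to 94 mm and grips with 3 to 60 N. Pads are 16 mm wide; open, the fingers measure 119 mm over their backs; the gripper's body (75 mm by 177 mm) begins 78 mm behind the grasp point.
Start: joints at [-1.252, 0.3, 1.521, -0, 1.321, -0.067], TCP at [0.207, -0.51, 0.219] pointing down, gripper open.
Joint ranges: [-3.03, 3.03], [-0.79, 2.21], [0.23, 2.52], [-1.04, 4.18], [0, 3.07], [-2.55, 2.55]. Speed limits (rad/s): [2.22, 2.22, 2.57, 3.14, 3.14, 3.14].

INTERFACE

Orientations are given as [roll, pitch, yaw] about the fixed x, y, z axes, in that order (R = Rz(yaw) Ry(pitch) Rx(roll)).
In Python, from station import * gives the robot as it stands. The module is installed in compiled form; this text tells all that it offers.
- The arm moves only by the shell command python3 -m handwheel 'ROWS' [FORCE]. ROWS is JSON, a list of rows, each a list of 3 entries, a list of its own where there are three numbers: the shift along the tool's x, y, z in mm, then the turn about the tool's x in rad, then the gripper command: -1 is fully open, 1 is shut, values between are in proportion. In form: [[[dx, dy, dz], spin, gripper], ...]. A call has exactly 5 rows; each row is the pose to reach, as a shift and turn from the pose measured when the call began, along the tool's axes at that moment; what a row does not reach only later rows make up. A row lasts 1/10 s, in which the tool goes at most 50 mm and 8.59 degrees, less where a joint would pass 70% of its speed; a pose out of reach is approached as far as the arm can. A call with a gripper value outside its range is refused whole. The fingers move at their own pace and stop on an object; FORCE is the grip in N (left out, the last holds). Time passes only in rows, so rows that repeat a pose let the fingers close, or fill a call up. It gives the time, the measured TCP pose, the force and the opening at its end, in the units of the state.
- get_obs(): the state, without advancing time (a new reading comes with each control period).
- camera(name): name is "scene" or "top" or "wrist"; returns (picture, depth): 480x640x3 uint8, blue, green, red; 480x640 float32, m along the optical axis (not along the pixel's ray), 0 where there is no reading.
- camera_info(name): a dict with "fx", "fy", "cx", "cy" (pixels), "extrinsics" (4x4, takes a point from camera to world coordinates). Camera axes: x right, y down, z forward; pixel columns grow to the right and rows downward; lengths in m; the calibration is good to about 2 mm. A picture is of the moment at which its call begins: read the wrist's pose just before it. camera_info takes no time and is no camera call; for the wrist camera it gives the pose at the moment of the call.
- hand_in(): hands the job in, once; it reports no verdict.
The state is a dict: "time_s": time; "qpos": joint angles; "joint_vel": joint speeds; "tau": joint torques, N m; "ee_pos": TCP position; "eef_rot": TCP orientation; "force": force on the tool from outside, world axes, zero at the start; "moment": the same for the moment, N m; "grip_width": finger opening in m.
Only numpy, scipy, OpenCV 4.12 (cv2) and the standard library are available. Lean on these libraries where they do the work, as an engineer would, in place of code of your own. Each camera call takes 0.05 s, during which the arm holds its last target. There are 200 camera calls.

## Working session

There is one attempt and no reset: what is moved stays moved. The work goes in short steps, Python scripts to look and compute and a shell command to move; the robot and the scene stay as the last step left them, time stands still between calls to the robot, and variables do not carry over. Pictures are saved under pics/ and viewed, about 8 in all and at most 12, crops included, and the job is handed in when it is done.

```bash
mkdir -p pics; python3 - <<'E'
from station import *
import cv2,numpy as np
o=get_obs();print(o['time_s'],o['ee_pos'],o['eef_rot'],o['grip_width'],o['force'])
for n in("top","scene"):
    p,d=camera(n);cv2.imwrite(f'pics/{n}1.png',p);np.save(f'pics/{n}1.npy',d)
    i=camera_info(n);print(n,i['fx'],i['fy'],i['cx'],i['cy'],np.round(i['extrinsics'],3).tolist())
E
```

```text
0.0 [ 0.20685828 -0.5093297   0.2188675 ] [-1.62715415  1.56958003  1.90020529] 0.0937290075287141 [-0.37912922  1.35064682  0.08045962]
top 486.68111982886825 486.68111982886825 312.9212659485351 223.35120548677116 [[0.015, -0.985, 0.171, 0.403], [-1.0, -0.016, -0.001, -0.019], [0.004, -0.171, -0.985, 1.078], [0.0, 0.0, 0.0, 1.0]]
scene 458.95076052825834 458.95076052825834 327.9169310190987 234.588677110153 [[-0.338, 0.787, -0.516, 1.074], [0.941, 0.276, -0.196, 0.207], [-0.011, -0.552, -0.834, 0.938], [0.0, 0.0, 0.0, 1.0]]
```

View pics/top1.png

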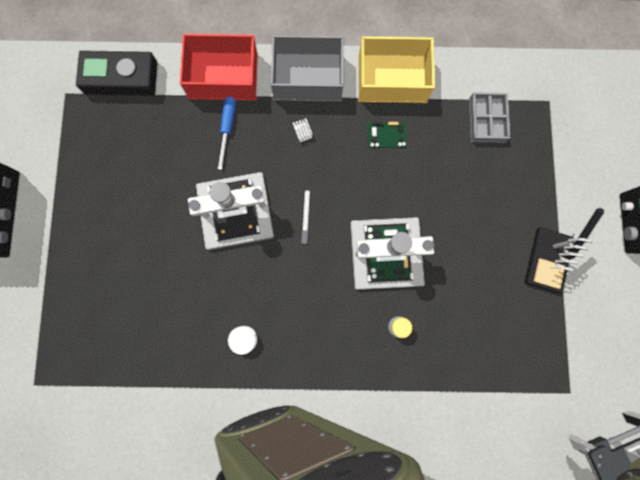

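View pics/scene1.png

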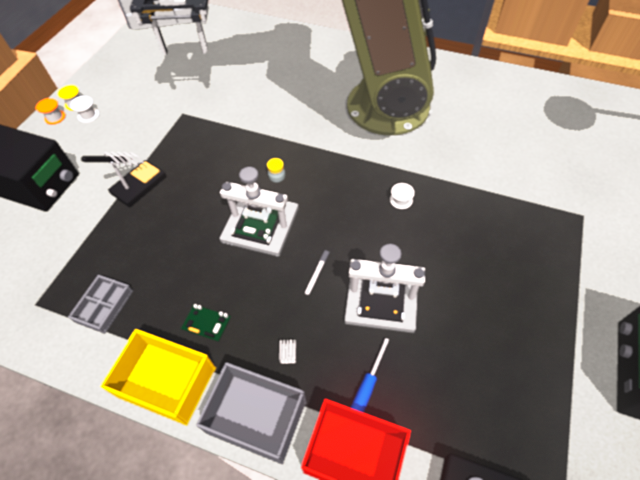

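The top view shows the board jig at centre right, its cap near (401,243). The empty jig is at left, its cap near (221,194). In the scene view the board jig's cap is near (249,175).

```bash
cat >h.py <<'E'
from station import *
import cv2,numpy as np
def ray(n,u,v,z,i=None):
    i=i or camera_info(n);E=np.array(i['extrinsics'])
    d=E[:3,:3]@[(u-i['cx'])/i['fx'],(v-i['cy'])/i['fy'],1];return E[:3,3]+d*(z-E[2,3])/d[2]
def cloud(n,d,i=None):
    i=i or camera_info(n);E=np.array(i['extrinsics']);v,u=np.mgrid[:480,:640]
    P=np.stack([(u-i['cx'])/i['fx']*d,(v-i['cy'])/i['fy']*d,d],-1);return P@E[:3,:3].T+E[:3,3]
def cap(n,d,u,v,i=None,r=45):
    P=cloud(n,d,i);m=(abs(P[...,2]-.194)<.008)&(d>0)
    k=np.zeros_like(m);k[max(0,v-r):v+r,max(0,u-r):u+r]=1;m&=k
    c,l,s,ce=cv2.connectedComponentsWithStats(m.astype(np.uint8))
    j=1+s[1:,4].argmax();q=P[l==j];(cu,cv_),rr=cv2.minEnclosingCircle(np.argwhere(l==j)[:,::-1].astype(np.float32))
    print(n,'px',ce[j],(cu,cv_),rr,'mean',q.mean(0).round(4),'ext',np.ptp(q,0).round(4),'ray',ray(n,*ce[j],.194,i).round(4))
E
python3 - <<'E'
from h import *
from scipy.spatial.transform import Rotation as R
cap('top',np.load('pics/top1.npy'),401,243);cap('scene',np.load('pics/scene1.npy'),249,175)
cap('top',np.load('pics/top1.npy'),221,194)
o=get_obs();print(R.from_euler('xyz',o['eef_rot']).as_matrix().round(4))
E
```

```text
top px [400.67391304 242.42119565] (400.61474609375, 242.59835815429688) 10.92825984954834 mean [ 0.5231 -0.1808  0.1941] ext [0.0389 0.039  0.0116] ray [ 0.5231 -0.1808  0.194 ]
scene px [248.06827309 174.63052209] (248.06556701660156, 174.70492553710938) 9.224602699279785 mean [ 0.5257 -0.18    0.1949] ext [0.041  0.0405 0.0134] ray [ 0.5251 -0.1804  0.194 ]
top px [219.25139665 192.04748603] (219.3095245361328, 192.0) 10.737245559692383 mean [0.6123 0.1559 0.1941] ext [0.0387 0.0383 0.0121] ray [0.6124 0.156  0.194 ]
[[-3.000e-04  3.763e-01 -9.265e-01]
 [ 1.000e-03 -9.265e-01 -3.763e-01]
 [-1.000e+00 -1.000e-03 -1.000e-04]]
```

```bash
python3 -m handwheel '[[[-20,-15,-30],0,1],[[-40,-32,-72],0,1],[[-40,-51,-115],0,1],[[-40,-70,-158],0,1],[[-40,-88,-200],0,1]]' 20
```

```text
time_s: 0.6
ee_pos: [0.36, -0.351, 0.259]
eef_rot: [-1.606, 1.57, 1.921]
force: [-0.0, -1.0, -0.3]
grip_width: 0.0573
```

```bash
python3 -m handwheel '[[[0,-19,-43],0,1],[[0,-38,-86],0,1],[[0,-58,-130],0,1],[[0,-77,-173],0,1],[[0,-96,-216],0,1]]'
python3 -m handwheel '[[[0,0,0],0,1],[[0,0,0],0,1],[[0,0,0],0,1],[[0,0,0],0,1],[[0,0,0],0,1]]'
python3 - <<'E'
from h import *
from scipy.spatial.transform import Rotation as R
i=camera_info('wrist');o=get_obs();p,d=camera('wrist');cv2.imwrite('pics/w1.png',p)
print(o['ee_pos'],o['grip_width'],o['force'],o['time_s'],R.from_euler('xyz',o['eef_rot']).as_matrix().round(3).tolist())
P=cloud('wrist',d,i);m=(abs(P[...,2]-.194)<.006)&(d>0);print(m.sum())
if m.any():cap('wrist',d,320,240,i,400)
E
```

```text
time_s: 1.1
ee_pos: [0.5251, -0.179, 0.2589]
eef_rot: [-1.403, 1.569, 2.125]
force: [-0.3, -0.7, 1.3]
grip_width: 0.0173
time_s: 1.6
ee_pos: [0.5246, -0.1799, 0.2591]
eef_rot: [-1.511, 1.57, 2.015]
force: [1.4, -0.7, 0.3]
grip_width: 0.0004
[ 0.52457097 -0.17989931  0.25912328] 0.00040896048405943244 [ 1.41524401 -0.68931165  0.29065898] 1.6 [[-0.0, 0.375, -0.927], [0.001, -0.927, -0.375], [-1.0, -0.001, 0.0]]
2425
wrist px [321.41832185 260.76773409] (321.38031005859375, 265.9920349121094) 31.635326385498047 mean [ 0.5271 -0.1799  0.1941] ext [0.0358 0.0398 0.0106] ray [ 0.5271 -0.1799  0.194 ]
```

View pics/w1.png

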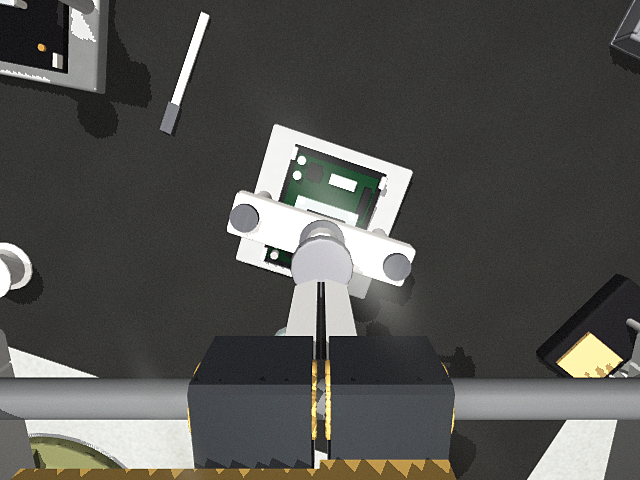

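The wrist view shows the shut fingers over the grey cap, at about (321,262). The green board is in the nest below and all three views agree to about 3 mm. Now I press.

```bash
python3 -m handwheel '[[[20,0,0],0,1],[[40,0,0],0,1],[[48,0,0],0,1],[[53,0,0],0,1],[[56,0,0],0,1]]'
python3 -m handwheel '[[[3,0,0],0,1],[[6,0,0],0,1],[[9,0,0],0,1],[[12,0,0],0,1],[[13,0,0],0,1]]'
```

```text
time_s: 2.15
ee_pos: [0.5247, -0.1799, 0.2036]
eef_rot: [-1.851, 1.57, 1.675]
force: [-2.2, -0.2, 2.9]
grip_width: 0.0007
time_s: 2.65
ee_pos: [0.5249, -0.1801, 0.1913]
eef_rot: [2.832, 1.57, 0.075]
force: [-3.2, 1.3, 11.9]
grip_width: 0.0003
```

```bash
python3 -m handwheel '[[[2,0,0],0,1],[[4,0,0],0,1],[[5,0,0],0,1],[[6,0,0],0,1],[[6.5,0,0],0,1]]'
python3 - <<'E'
from h import *
o=get_obs();print(o['ee_pos'],o['force'],o['time_s'])
p,d=camera('scene');cv2.imwrite('pics/s2.png',cv2.resize(p[130:270,180:340],None,fx=4,fy=4))
E
```

```text
time_s: 3.15
ee_pos: [0.5251, -0.1801, 0.1861]
eef_rot: [2.599, 1.568, -0.159]
force: [-6.6, 3.0, 17.3]
grip_width: 0.0001
[ 0.52507673 -0.18009644  0.18610283] [-6.64169729  2.96114499 17.25990248] 3.15
```

View pics/s2.png

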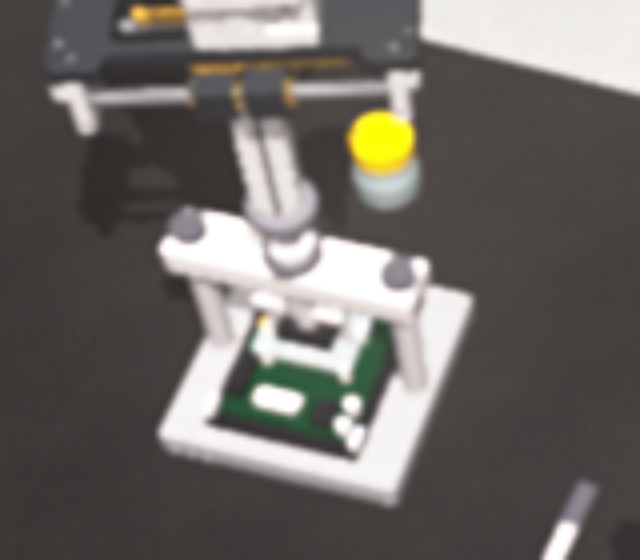

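The crop shows the fingers on the cap with the rod sunk into the sleeve, cap at about (283,205). The tip is at 172 mm and the force is 17 N, above the 14 N spring, so it is at the hard stop. I'll hold for 1.5 s with 1 mm more.

```bash
python3 -m handwheel '[[[1,0,0],0,1],[[1,0,0],0,1],[[1,0,0],0,1],[[1,0,0],0,1],[[1,0,0],0,1]]'
python3 -m handwheel '[[[0.5,0,0],0,1],[[0.5,0,0],0,1],[[0.5,0,0],0,1],[[0.5,0,0],0,1],[[0.5,0,0],0,1]]'
python3 -m handwheel '[[[0.5,0,0],0,1],[[0.5,0,0],0,1],[[0.5,0,0],0,1],[[0.5,0,0],0,1],[[0.5,0,0],0,1]]'
```

```text
time_s: 3.7
ee_pos: [0.5251, -0.1801, 0.1864]
eef_rot: [2.486, 1.568, -0.271]
force: [-7.1, 2.8, 13.8]
grip_width: 0.0005
time_s: 4.2
ee_pos: [0.5251, -0.1801, 0.1871]
eef_rot: [2.451, 1.567, -0.306]
force: [-7.1, 2.1, 13.5]
grip_width: 0.0001
time_s: 4.7
ee_pos: [0.5251, -0.1801, 0.1877]
eef_rot: [2.42, 1.566, -0.337]
force: [-6.5, 2.9, 12.9]
grip_width: 0.0005
```

The tool crept up about 1.5 mm: each call restarts from the measured pose, which sits above the target under load. It may still have been in tolerance, but I'll press again with more overshoot and hold properly.

```bash
python3 -m handwheel '[[[2,0,0],0,1],[[4,0,0],0,1],[[4.5,0,0],0,1],[[4.5,0,0],0,1],[[4.5,0,0],0,1]]'
python3 -m handwheel '[[[3,0,0],0,1],[[3,0,0],0,1],[[3,0,0],0,1],[[3,0,0],0,1],[[3,0,0],0,1]]'
python3 -m handwheel '[[[3,0,0],0,1],[[3,0,0],0,1],[[3,0,0],0,1],[[3,0,0],0,1],[[3,0,0],0,1]]'
python3 -m handwheel '[[[3,0,0],0,1],[[3,0,0],0,1],[[3,0,0],0,1],[[3,0,0],0,1],[[3,0,0],0,1]]'
```

```text
time_s: 5.2
ee_pos: [0.5253, -0.1801, 0.1859]
eef_rot: [2.378, 1.564, -0.379]
force: [-12.3, 5.2, 26.2]
grip_width: 0.0004
time_s: 5.7
ee_pos: [0.5254, -0.1802, 0.1859]
eef_rot: [2.357, 1.562, -0.399]
force: [-14.8, 6.4, 29.7]
grip_width: 0.0004
time_s: 6.2
ee_pos: [0.5254, -0.1801, 0.1859]
eef_rot: [2.345, 1.56, -0.411]
force: [-15.2, 5.5, 30.9]
grip_width: 0.0007
time_s: 6.7
ee_pos: [0.5254, -0.1801, 0.1859]
eef_rot: [2.331, 1.558, -0.426]
force: [-15.3, 5.4, 30.4]
grip_width: 0.0004
```

It held hard on the stop for 1.5 s, steady at tip height 171.9 mm and 30 N. Now I release.

```bash
python3 -m handwheel '[[[-6,0,0],0,1],[[-14,0,0],0,1],[[-25,0,0],0,1],[[-45,0,0],0,1],[[-70,0,0],0,1]]'
python3 -m handwheel '[[[-20,0,0],0,1],[[-30,0,0],0,1],[[-30,0,0],0,1],[[-30,0,0],0,1],[[-30,0,0],0,1]]'
python3 - <<'E'
from h import *
i=camera_info('wrist');p,d=camera('wrist');cap('wrist',d,320,240,i,400)
p,d=camera('scene');cv2.imwrite('pics/s3.png',cv2.resize(p[110:340,160:450],None,fx=2.5,fy=2.5))
cap('scene',d,249,175);cap('scene',d,390,253)
o=get_obs();print(o['ee_pos'],o['force'],o['time_s'])
E
```

```text
time_s: 7.2
ee_pos: [0.5243, -0.1796, 0.256]
eef_rot: [2.333, 1.56, -0.423]
force: [-0.9, -0.4, -0.1]
grip_width: 0.0003
time_s: 7.7
ee_pos: [0.5238, -0.1794, 0.2847]
eef_rot: [2.325, 1.562, -0.431]
force: [0.3, 0.5, -0.7]
grip_width: 0.0005
wrist px [321.3214719  254.28427012] (321.3558349609375, 254.8564453125) 28.65707778930664 mean [ 0.524  -0.1811  0.1942] ext [0.0394 0.0396 0.0105] ray [ 0.524  -0.1811  0.194 ]
scene px [248.11428571 174.49795918] (248.06556701660156, 174.70492553710938) 9.224602699279785 mean [ 0.5254 -0.18    0.195 ] ext [0.0408 0.0383 0.0126] ray [ 0.5247 -0.1805  0.194 ]
scene px [389.4939759  253.49096386] (389.5, 253.5) 10.511998176574707 mean [0.6156 0.1567 0.1953] ext [0.0386 0.0392 0.0133] ray [0.6149 0.1566 0.194 ]
[ 0.52385259 -0.17943442  0.28504433] [ 0.54780024 -0.039437    0.44438937] 7.8
```

View pics/s3.png

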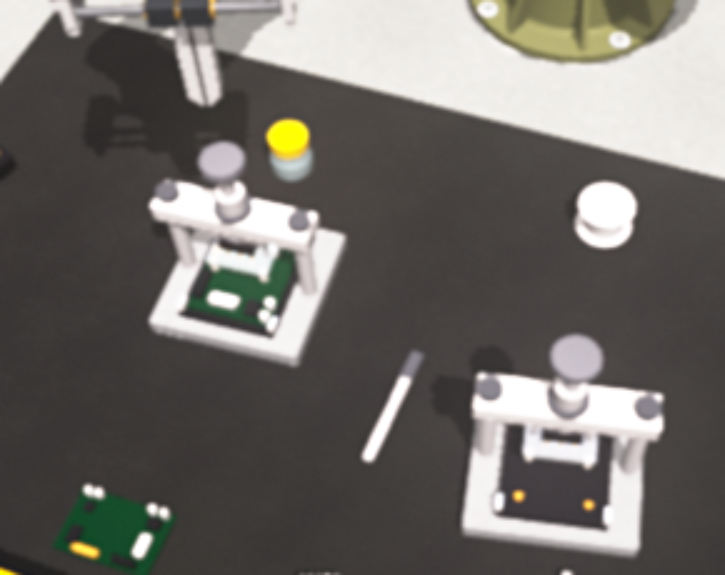

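The crop shows both caps fully up, the board jig's at (221,160) and the empty one's at (577,357), with the gripper well clear above.

```bash
python3 -c "from station import *; print(hand_in())"
```

```text
the job is handed in; nothing more can be done
None
```

I tested the board and handed the job in at about 7.8 s. I pressed the plunger of the jig with the board to its second stop, held it there for 1.5 s, and let it rise fully.

- **Hold:** the fingertips stayed at 171.9 mm, against the 172 mm expected at the second stop, with 26–31 N on the wrist, well above the 14 N spring. I could not read the plunger's joint values directly, so this rests on fingertip height and force.
- **First hold:** it crept up about 1.5 mm because each call restarted from the measured pose, so I pressed down again harder and held once more.
- **Last checks:** the cap is back at 194 mm in the wrist and scene views (194.2 and 195.0 mm). The tool is about 77 mm clear with wrist force near zero, and the empty jig's plunger was never touched and is still up.
- **Disagreement:** the camera views of the cap's position differed by up to about 4 mm, which a 40 mm cap tolerates. The tool tilted by less than 1° under load.

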